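# Prise open the cuvette case

### The arm

A 6-joint arm with a two-finger parallel gripper is mounted at the origin on a cart in front of the work surface, level with it; the furniture and walls round the work are solid. World frame = base frame: x ahead of the robot, y to its left, z up, the work surface at z = 0. Lengths are in m, angles in rad, forces in N, time in s.
With the tool pointing down it reaches from about 0.375 to 0.975 m from the base axis. Payload 3.8 kg.
Tool frame: the origin (TCP) lies midway between the tips of the shut fingers; the grasp point (between the pads) lies 19 mm behind it; z points along the fingers, y is the line along which they close (so a half turn about z gives the same grasp; the last joint's range is limited). The gripper opens to 88 mm and grips with 3 to 60 N. Pads are 18 mm wide; open, the fingers measure 123 mm over their backs; the gripper's body (75 mm by 187 mm) begins 45 mm behind the grasp point.
Start: joints at [-0.037, 0.264, 1.604, -0, 1.274, -0.037], TCP at [0.675, -0, 0.239] pointing down, gripper open.
Joint ranges: [-2.63, 2.63], [-0.94, 2.18], [0.31, 2.57], [-1.31, 4.45], [0, 2.66], [-2.55, 2.55]. Speed limits (rad/s): [2.57, 2.57, 3.14, 3.14, 3.14, 3.14].

### API

Orientations are given as a rotation vector (axis times angle).
In Python, from cell import robot, vision gives the robot as it stands.
- The arm moves only by the shell command python3 -m inch 'ROWS'. ROWS is JSON, a list of rows, each a list of 5 numbers: the opening, from 0 (shut) to 1 (fully open), then the shift along the tool's x, y, z in cm, then the turn about the tool's z in degrees. A call has 1 to 5 rows; each row is the pose to reach, as a shift and turn from the pose commanded when the call began, along the tool's axes at that moment; what a row does not reach only later rows make up. A row lasts 1/8 s, in which the tool goes at most 62.5 mm and 10.7 degrees, less where a joint would pass 70% of its speed; a pose out of reach is approached as far as the arm can. A call with a gripper value outside its range is refused whole. The fingers move at their own pace and stop on an object; the grip force is fixed at half the most. Time passes only in rows, so rows that repeat a pose let the fingers close. It gives the time, the measured TCP pose, the force, the opening and the grip force at its end, in the units of the state.
- robot.get_obs(): the state, without advancing time (a new reading comes with each control period).
- vision.capture(name): name is "scene" or "side" or "wrist"; returns (picture, depth): 480x640x3 uint8, blue, green, red; 480x640 float32, m along the optical axis (not along the pixel's ray), 0 where there is no reading.
- vision.get_calibration(name): a dict with "fx", "fy", "cx", "cy" (pixels), "D" ([k1, k2, p1, p2, k3] as OpenCV has them; the pictures are not rectified), "R" (3x3) and "t" (3): a world point X has camera coordinates R X + t. Camera axes: x right, y down, z forward; pixel columns grow to the right and rows downward; lengths in m; the calibration is good to about 2 mm. A picture is of the moment at which its call begins: read the wrist's pose just before it. get_calibration takes no time and is no camera call; for the wrist camera it gives the pose at the moment of the call.
- robot.job_done(): hands the job in; it is judged then, once.
Trained networks look in the newest picture that a camera, given by its name, has taken for a name from the list of things; names that differ only in an ending like _2 or _b are one class to them, and where a whole thing is asked for, a point or a joint stands for the part that bears it (a point fixed in the world has none). Each returns a list of dicts, best first, with "conf" (0 to 1); they miss things now and then, are a little off and sometimes report something else, mostly with a low value. They report only what shows in the picture. A call takes as long as a camera call. They do not tell look-alikes from the thing itself.
- vision.cut_out(query, camera): "mask" (480x640 bool, what is visible of it) and "bbox" ([centre column, centre row, width, height] in pixels, round what is visible of it).
- vision.spot_point(query, camera): "uv" ([column, row] in pixels: a listed point, or the origin of a listed thing).
The state is a dict: "time": time; "q": joint angles; "qd": joint speeds; "tau": joint torques, N m; "eef_pos": TCP position; "tool_rot": TCP orientation; "contact_force": force on the tool from outside, world axes, zero at the start; "torque": the same for the moment, N m; "opening": finger opening in m; "grasp_force": force on a finger pad.
Only numpy, scipy, OpenCV 4.12 (cv2) and the standard library are available. Lean on these libraries where they do the work, as an engineer would, in place of code of your own. Each camera call takes 0.05 s, during which the arm holds its last target. There are 200 camera calls.

### The job

The lid of the grey cuvette case sits tight: take the flat-bladed opener from its rest, slip its blade into the slot under the lid's front edge and prise the lid up, keeping the gripper itself off the case until the lid has come up. Swing the lid right back until it stands open past upright, and lay the opener back in its rest, let go. Leave the other things where they are.

Things in the scene. Friction and masses are not known exactly. Their poses are not given: they have to be found in the camera images.
- case: Low grey plastic case with a hinged lid, fixed to the worktop. 80 mm deep (x) by 130 mm wide (y), 55 mm high without the lid; origin at the centre of its underside, x axis points from the front (with the slot, towards the robot) to the hinge side, z up. Hollow; foam and cuvettes inside reach no higher than 36 mm above its underside. The lid is a flat plate 8 mm thick, same outline, lying on the top (underside 55 mm up). The front wall is 10 mm thick.
- case_slot (a point): Centre of the mouth of the prising slot, in the middle of the case's front face. The slot is 34 mm wide and 8 mm high; it passes level through the 10 mm front wall into the hollow, and the lid's underside is its roof, so a blade pushed in (along the case's +x) comes to lie under the lid. The way on is free for 70 mm.
- lid_hinge (a point): Point on the hinge axis, at the middle of the case's rear top edge, at the height of the lid's underside. The axis is the case's y. The shut lid reaches 80 mm from here towards the front.
- lid_lip (a point): Middle of the lower front edge of the lid; moves with the lid, 80 mm from lid_hinge.
- lid (a joint): Lid angle in rad: 0 shut, 1.57 upright, stop at 1.95 leaning back beyond the case. A stiff hinge (0.05 N m of friction): the lid stays wherever it is left; lifting it 20 mm in from its front edge takes about 1.2 N.
- opener: Opener: a black handle 100 mm long (x), 16 mm wide (y), 18 mm high (z), with a flat steel blade ahead of it, 18 mm wide and 2 mm thick, lying level at mid-height of the handle. Origin at the centre of the handle; x points along the tool towards the blade. A short 13 mm round ferrule covers x = 49 to 57 mm; the bare blade reaches from there to x = 115 mm. About 70 g. It lies in the rest, handle across both supports, z up.
- opener_tip (a point): Middle of the blade's front edge, 115 mm ahead of the opener's origin.
- rest: Aluminium tool rest, fixed to the worktop: base plate 90 mm (x) by 56 mm (y), 6 mm thick, with two forked supports across it, 8 mm thick at x = -34 and +34 mm. Each is a 44 mm wide wall with a flat top 30 mm above the worktop, with two horns that flare outwards and upwards to 42 mm above the worktop, about 25 mm apart at their feet and 40 mm at their tips. Origin at the centre of its underside. The opener lies along x with its centre near the middle, 39 mm above the worktop.
- spare_bottle: Loose white bottle 48 mm across, 112 mm high, a bystander; origin at the centre of its underside.
- beaker: Loose clear beaker 70 mm across, 92 mm high, a bystander; origin at the centre of its underside.
- tape_roll: Loose roll of tape lying flat, 68 mm across, 19 mm high, a bystander; origin at the centre of its underside.
- bottle_cap: Loose white screw cap 23 mm across, 17 mm high, a bystander; origin at the centre of its underside.
- forceps: Loose steel forceps lying flat, 122 mm long (y), 14 mm wide, 10 mm high, a bystander; origin at the middle of the underside.
- marker_pen: Loose dark marker pen lying flat, 128 mm long (y), 15 mm thick, a bystander; origin at the middle of the underside.
- petri_dish: Loose clear dish 70 mm across, 16 mm high, a bystander; origin at the centre of its underside.
Things that resemble listed ones, but are neither listed nor needed, are in the scene too. Leave any orange look-alike of the rest alone.

How it is judged:
On the way, in this order (a step that is already met when the one before it is completed fails the run):
1. the lid is prised up to at least 0.2 rad with the opener in contact with the case or its lid (value of joint lid above 0.2 rad and contact force between opener and case above 0.2 N), for 0.02 s.
2. the lid stands open past upright, at least 1.62 rad (value of joint lid above 1.62 rad), for 0.2 s.
At the end, for the whole second after the job is handed in: The lid stands open at 1.62 rad or more and is still; the opener lies released in its rest: its centre within 25 mm along and 12 mm across the rest's middle and 34 to 44 mm above the rest's underside, along the rest's x axis (either way round) within 0.15 rad, top side up within 0.15 rad, at rest (value of joint lid above 1.62 rad and x of opener in the frame of rest between -0.025 and 0.025 m and y of opener in the frame of rest between -0.012 and 0.012 m and z of opener in the frame of rest between 0.034 and 0.044 m and angle between the x axis of opener and the x axis of rest, either way round below 0.15 rad and angle between opener's own z axis and vertical below 0.15 rad and linear speed of opener below 0.02 m/s and velocity of joint lid below 0.05 rad/s); the robot touches nothing.
It fails at once if the gripper itself presses on the case or lid before the lid is prised up 0.15 rad (value of joint lid below 0.15 rad and contact force between any of the fingers, the arm and case above 1 N).
It fails at once if the bottle, beaker, tape roll, dish, cap, forceps or marker is moved by more than 30 mm (distance of any of spare_bottle, beaker, tape_roll, petri_dish, bottle_cap, forceps, marker_pen from where it was at the start of the episode above 0.03 m).
It also fails if it takes over 54 s, if anything falls off the work surface, if the arm or the gripper's body presses on something with over 40 N, if the wrist force passes 120 N, or if a joint passes its speed limit or range.

## Working session

There is one attempt and no reset: what is moved stays moved. The work goes in short steps, Python scripts to look and compute and a shell command to move; the robot and the scene stay as the last step left them, time stands still between calls to the robot, and variables do not carry over. Pictures are saved under pics/ and viewed, at most 12 in all, crops included, and the job is handed in when it is done.

```bash
mkdir -p pics; ls; cat > h.py <<'E'
import numpy as np, cv2
from cell import robot, vision
def ray(uv,c):
    K=np.array([[c["fx"],0,c["cx"]],[0,c["fy"],c["cy"]],[0,0,1]])
    p=cv2.undistortPoints(np.array([[uv]],float),K,np.array(c["D"],float))[0,0]
    return np.array([p[0],p[1],1.])
def at_depth(uv,d,c):
    R=np.array(c["R"]);t=np.array(c["t"]); return R.T@(ray(uv,c)*d-t)
def at_z(uv,z,c):
    R=np.array(c["R"]);t=np.array(c["t"]);o=-R.T@t;d=R.T@ray(uv,c);return o+d*(z-o[2])/d[2]
def cloud(mask,dep,c):
    v,u=np.nonzero(mask&(dep>0))
    K=np.array([[c["fx"],0,c["cx"]],[0,c["fy"],c["cy"]],[0,0,1]])
    p=cv2.undistortPoints(np.stack([u,v],1).astype(float)[:,None],K,np.array(c["D"],float))[:,0]
    d=dep[v,u][:,None]; P=np.hstack([p*d,d])
    return (P-np.array(c["t"]))@np.array(c["R"])
E
python3 - <<'E'
from h import *
np.set_printoptions(precision=4,suppress=True)
for n in ["scene","side"]:
    im,d=vision.capture(n); c=vision.get_calibration(n); cv2.imwrite(f"pics/{n}0.png",im)
    np.save(f"{n}_d.npy",d)
    for q in ["case_slot","lid_hinge","lid_lip","opener","opener_tip","rest","case"]:
        for r in vision.spot_point(q,n)[:2]:
            uv=r["uv"]; i,j=int(uv[1]),int(uv[0]); dd=d[min(i,479),min(j,639)]
            print(n,q,round(r["conf"],2),np.round(uv,1),at_depth(uv,dd,c) if dd>0 else None)
print(robot.get_obs())
E
```

```text
pics
scene case_slot 0.73 [305.1 234. ] [ 0.5643 -0.1156  0.0371]
scene lid_hinge 0.56 [313.8 216.6] [ 0.6115 -0.1108  0.0607]
scene lid_lip 0.63 [306.3 234.8] [ 0.5697 -0.1156  0.0311]
scene opener 0.71 [389.1 297.1] [ 0.4779 -0.3935  0.0364]
scene opener 0.51 [302.2 234.2] [ 0.5526 -0.1148  0.0436]
scene opener_tip 0.83 [422.7 274.8] [ 0.6281 -0.413  -0.0015]
scene rest 0.84 [236.  238.5] [0.4865 0.0461 0.0038]
scene case 0.81 [312.1 241.7] [ 0.5489 -0.1466  0.0362]
scene case 0.52 [305.6 236.1] [ 0.5477 -0.1282  0.0466]
side case_slot 0.78 [302.  265.1] [ 0.5441 -0.0993  0.0648]
side lid_hinge 0.81 [267.  266.1] [ 0.6394 -0.1554  0.0033]
side lid_lip 0.63 [304.1 258. ] [ 0.5558 -0.196   0.0057]
side opener 0.92 [346.2 204.6] [ 0.4729 -0.3799  0.0489]
side opener_tip 0.66 [307.9 194.5] [ 0.5914 -0.4807  0.005 ]
side rest 0.96 [340.4 216.5] [ 0.4875 -0.3837  0.0064]
side rest 0.4 [308.7 193.9] [ 0.5882 -0.4751  0.0109]
side case 0.64 [289.6 278.4] [0.5018 0.2447 0.3302]
{'time': 0.8, 'q': array([-0.0369,  0.2638,  1.604 ,  0.    ,  1.2737, -0.0369]), 'qd': array([-0.0005,  0.0016,  0.0001, -0.0001, -0.0007, -0.0018]), 'tau': array([ -0.0008, -50.1965, -35.7234,   0.073 ,   0.0181,  -0.    ]), 'eef_pos': array([0.675 , 0.    , 0.2388]), 'tool_rot': array([2.2214, 2.2214, 0.0001]), 'contact_force': array([ 0.1104,  0.45  , -0.884 ]), 'torque': array([-0.0011,  0.0107, -0.0173]), 'grasp_force': 0.0, 'opening': 0.08850458757207245}
```

View pics/scene0.png

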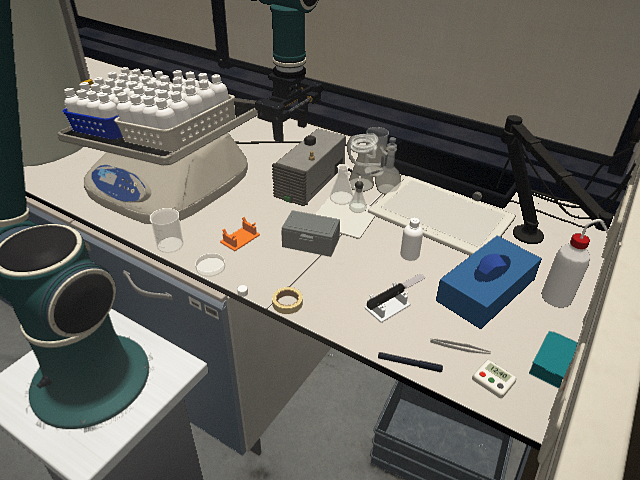

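View pics/side0.png

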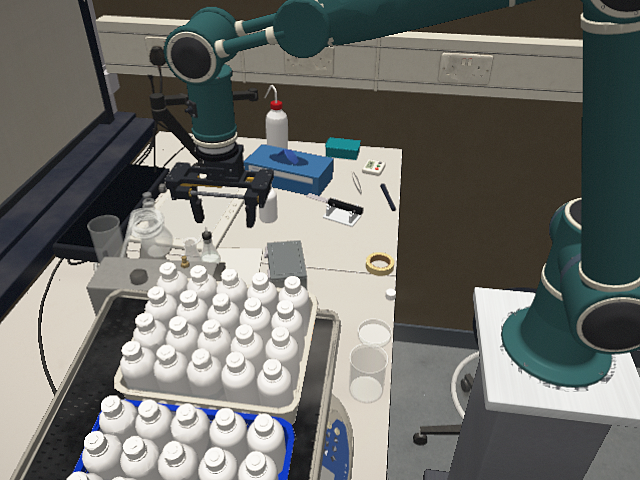

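The scene view shows the case at about (310,232), the opener in the white rest at (389,296) with its blade running to (424,276), and the orange look-alike at (240,235). Next I'll get poses from the masks.

```bash
python3 - <<'E'
from h import *
np.set_printoptions(precision=4,suppress=True)
n="scene"; im,d=vision.capture(n); c=vision.get_calibration(n)
for q,k in [("case",3),("opener",2),("rest",2)]:
    for r in vision.cut_out(q,n)[:k]:
        P=cloud(r["mask"],d,c); print(q,round(r["conf"],2),np.round(r["bbox"]),len(P))
        if q=="case": s=P[(P[:,2]>.056)&(P[:,2]<.075)]
        elif q=="opener": s=P[(P[:,2]>.025)&(P[:,2]<.06)]
        else: s=P[P[:,2]<.012]
        if len(s)>20:
            b=cv2.minAreaRect(s[:,:2].astype(np.float32)*1000); print("  rect",b,"med",np.median(s,0), np.percentile(P[:,2],[5,50,95]))
            print(cv2.boxPoints(b))
for uv in [(423,276.5),(392,287),(370,304)]: print(at_z(uv,.039,c))
for uv in [(282,240),(329,255),(340,224),(294,211)]: print(at_z(uv,.063,c))
E
python3 - <<'E'
import cv2
im=cv2.imread('pics/scene0.png'); a=cv2.resize(im[195:275,265:360],(712,600),interpolation=cv2.INTER_CUBIC); cv2.imwrite('pics/c1.png',a)
E
```

```text
case 0.79 [311. 234.  58.  47.] 2070
  rect ((584.0708618164062, -120.5250015258789), (86.21336364746094, 130.38975524902344), 15.507279396057129) med [ 0.578  -0.1241  0.0626] [0.0058 0.0572 0.0649]
[[ 525.1029  -69.2285]
 [ 559.964  -194.8716]
 [ 643.0388 -171.8215]
 [ 608.1777  -46.1784]]
case 0.29 [399. 292.  57.  40.] 497
opener 0.87 [396. 292.  58.  37.] 490
  rect ((504.37091064453125, -396.0772705078125), (20.511228561401367, 164.90220642089844), 69.83573913574219) med [ 0.4862 -0.3937  0.0428] [0.0351 0.0427 0.0487]
[[ 423.4381 -377.2823]
 [ 578.2332 -434.1262]
 [ 585.3037 -414.8722]
 [ 430.5086 -358.0283]]
rest 0.84 [239. 235.  49.  30.] 670
  rect ((507.04071044921875, 52.168495178222656), (86.14190673828125, 114.78986358642578), 82.62823486328125) med [0.4974 0.034  0.005 ] [0.0003 0.0068 0.0318]
[[444.5939  16.8177]
 [558.4349   2.0894]
 [569.4875  87.5193]
 [455.6465 102.2476]]
rest 0.59 [389. 306.  45.  22.] 582
  rect ((479.64263916015625, -395.9883117675781), (50.51765823364258, 92.87445831298828), 62.85346221923828) med [ 0.4809 -0.4006  0.0051] [0.0021 0.006  0.0306]
[[ 426.7961 -397.2769]
 [ 509.4397 -439.6525]
 [ 532.4893 -394.6997]
 [ 449.8456 -352.3241]]
[ 0.5781 -0.4296  0.039 ]
[ 0.5077 -0.3856  0.039 ]
[ 0.4339 -0.3695  0.039 ]
[ 0.4862 -0.1014  0.063 ]
[ 0.5004 -0.2246  0.063 ]
[ 0.6184 -0.1842  0.063 ]
[ 0.6014 -0.0567  0.063 ]
```

View pics/c1.png

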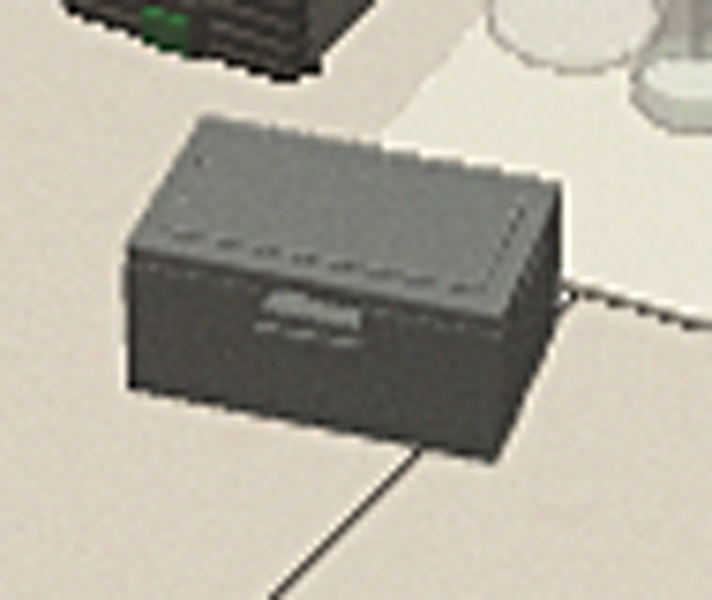

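```bash
python3 -m inch '[[1,-5,-2.7,0.4,10],[1,-10,-5.4,0.8,20],[1,-15,-8.1,1.2,30],[1,-20,-10.8,1.6,40],[1,-25,-13.5,2,50]]'
cat >> h.py <<'E'
from scipy.spatial.transform import Rotation as Ro
def go(p,yaw):
    "shift (cm, tool axes) and turn (deg) from the measured pose to TCP p with tool x at yaw (deg)"
    o=robot.get_obs(); M=Ro.from_rotvec(o["tool_rot"]).as_matrix()
    y=np.degrees(np.arctan2(M[1,0],M[0,0]))
    s=M.T@(np.array(p)-o["eef_pos"])*100
    print("shift",np.round(s,2),"turn",round((y-yaw+180)%360-180,1),"eef",np.round(o["eef_pos"],4),"yaw",round(y,2),"z axis",np.round(M[:,2],3))
E
python3 -c "
from h import *
go([.47,-.385,.2],-20)"
```

```text
time: 1.62
eef_pos: [0.5391, -0.2515, 0.2189]
tool_rot: [2.955, 1.066, 0.001]
contact_force: [0.5, -0.8, -0.7]
opening: 0.0884
grasp_force: 0.0
shift [-13.84   5.86   1.89] turn 59.7 eef [ 0.5391 -0.2515  0.2189] yaw 39.68 z axis [ 0.001 -0.    -1.   ]
```

```bash
python3 -m inch '[[1,-4,1.6,0.5,10],[1,-8,3.2,1,20],[1,-12,4.8,1.5,30],[1,-13.8,5.8,1.9,40],[1,-13.8,5.8,1.9,50]]'; python3 -m inch '[[1,0,0,0,9.7],[1,0,0,0,9.7]]'
python3 - <<'E'
from h import *
np.set_printoptions(precision=4,suppress=True)
go([.47,-.385,.2],-20)
n="wrist"; c=vision.get_calibration(n); im,d=vision.capture(n); cv2.imwrite("pics/w1.png",im); np.save("w1d.npy",d)
for q in ["opener","opener_tip","rest"]:
    for r in vision.spot_point(q,n)[:2]: print(q,r["conf"],r["uv"],at_z(r["uv"],{"rest":.0}.get(q,.039),c))
for q in ["opener","rest"]:
    for r in vision.cut_out(q,n)[:1]:
        P=cloud(r["mask"],d,c); print(q,r["conf"],len(P),np.percentile(P[:,2],[5,50,95]))
        s=P[P[:,2]>.043] if q=="opener" else P[P[:,2]<.012]
        if len(s)>9: b=cv2.minAreaRect(s[:,:2].astype(np.float32)*1000); print(b)
E
```

```text
time: 2.25
eef_pos: [0.4704, -0.3847, 0.1993]
tool_rot: [-3.128, 0.287, 0.001]
contact_force: [0.4, 0.1, -0.4]
opening: 0.0881
grasp_force: 0.0
time: 2.5
eef_pos: [0.4715, -0.3833, 0.1997]
tool_rot: [3.096, -0.535, 0.0]
contact_force: [-0.5, 0.2, 0.1]
opening: 0.0883
grasp_force: 0.0
shift [-0.08  0.21 -0.03] turn 0.4 eef [ 0.4715 -0.3833  0.1997] yaw -19.61 z axis [ 0. -0. -1.]
opener 0.74 [330.5, 220.3] [ 0.4727 -0.387   0.039 ]
opener_tip 0.61 [336.1, 68.8] [ 0.5816 -0.43    0.039 ]
rest 0.87 [330.2, 199.8] [ 0.4833 -0.3908  0.    ]
opener 0.74 4319 [0.0383 0.0454 0.048 ]
((477.566162109375, -388.5133972167969), (15.995863914489746, 105.90742492675781), 69.29883575439453)
```

View pics/w1.png

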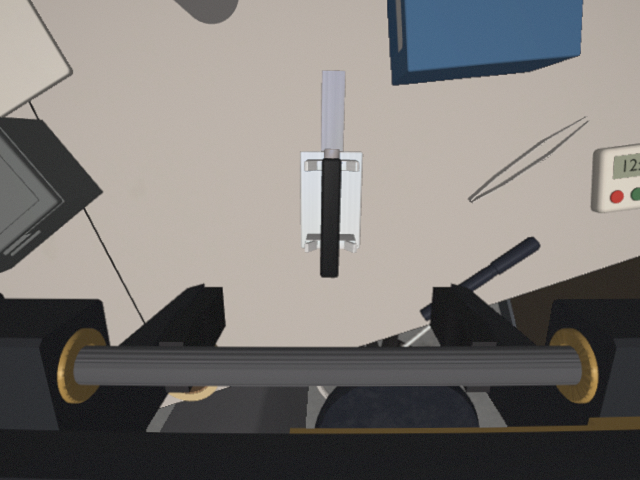

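The wrist view shows the opener along column 330, handle rows 158–276 and blade tip at row 70. The path for the fingers between the rest's supports (rows 165–235) is free.

```bash
python3 -c "
from h import *
go([.4908,-.3939,.02],-20.7)"
```

```text
shift [ 2.16  0.38 17.98] turn 1.1 eef [ 0.4717 -0.383   0.1998] yaw -19.62 z axis [ 0. -0. -1.]
```

```bash
python3 -m inch '[[0.5,2.2,0.4,5,1.1],[0.5,2.2,0.4,10,1.1],[0.5,2.2,0.4,14,1.1],[0.5,2.2,0.4,18,1.1],[0.5,2.2,0.4,18,1.1]]'; python3 -c "
from h import *
go([.4908,-.3939,.02],-20.7)"
```

```text
time: 3.42
eef_pos: [0.4882, -0.3918, 0.0158]
tool_rot: [-3.086, 0.565, 0.011]
contact_force: [-0.7, 0.7, -0.6]
opening: 0.0439
grasp_force: 0.0
shift [ 0.32  0.1  -0.42] turn -0.1 eef [ 0.4882 -0.3918  0.0158] yaw -20.75 z axis [-0.006  0.006 -1.   ]
```

```bash
python3 -m inch '[[0.5,0,0,0,0],[0.5,0,0,0,0]]'; python3 -c "
from h import *
go([.4908,-.3939,.02],-20.7)"
```

```text
time: 3.68
eef_pos: [0.4926, -0.3957, 0.0224]
tool_rot: [3.088, -0.566, 0.006]
contact_force: [-0.1, 0.5, 0.1]
opening: 0.0439
grasp_force: 0.0
shift [-0.23 -0.11  0.24] turn -0.1 eef [ 0.4926 -0.3957  0.0224] yaw -20.79 z axis [ 0.003 -0.003 -1.   ]
```

```bash
python3 -m inch '[[0.3,0,0,0,0],[0.1,0,0,0,0],[0,0,0,0,0],[0,0,0,0,0],[0,0,0,0,0]]'; python3 -c "
from h import *
go([.4908,-.3939,.02],-20.7)"
```

```text
time: 4.3
eef_pos: [0.4911, -0.3944, 0.0201]
tool_rot: [3.09, -0.567, 0.0]
contact_force: [-1.4, 0.7, 3.5]
opening: 0.0157
grasp_force: 30.0
shift [-0.04 -0.04  0.01] turn -0.1 eef [ 0.4911 -0.3944  0.0201] yaw -20.8 z axis [ 0. -0. -1.]
```

```bash
python3 -m inch '[[0,0,0,-2,0],[0,0,0,-5,0],[0,0,0,-9,0],[0,0,0,-13,0],[0,0,0,-13,0]]'; python3 -c "
from h import *
go([.41,-.169,.15],15.5)"
```

```text
time: 4.92
eef_pos: [0.4934, -0.3965, 0.1553]
tool_rot: [3.085, -0.566, 0.013]
contact_force: [-0.2, -0.5, -0.8]
opening: 0.0154
grasp_force: 30.0
shift [-15.88 -18.31   0.32] turn -36.3 eef [ 0.4934 -0.3965  0.1553] yaw -20.8 z axis [ 0.007 -0.006 -1.   ]
```

```bash
python3 -m inch '[[0,-3,-3.5,0,-7],[0,-7,-7.5,0,-16],[0,-10.5,-12,0,-25],[0,-14,-16,0,-33],[0,-15.8,-18.2,0,-36.3]]'; python3 -m inch '[[0,0,0,0,0],[0,0,0,0,0],[0,0,0,0,0]]'
python3 - <<'E'
from h import *
np.set_printoptions(precision=4,suppress=True)
go([.41,-.169,.15],15.5)
n="wrist"; c=vision.get_calibration(n); im,d=vision.capture(n); cv2.imwrite("pics/w2.png",im); np.save("w2d.npy",d)
for q in ["opener","opener_tip","case_slot","lid_lip","lid_hinge"]:
    for r in vision.spot_point(q,n)[:2]: print(q,r["conf"],r["uv"],at_z(r["uv"],{"opener":.169,"opener_tip":.169,"case_slot":.051}.get(q,.055),c))
for q in ["opener","case"]:
    for r in vision.cut_out(q,n)[:1]:
        P=cloud(r["mask"],d,c); print(q,r["conf"],len(P),np.percentile(P[:,2],[5,50,95]))
        s=P[(P[:,2]>.12)] if q=="opener" else P[(P[:,2]>.056)&(P[:,2]<.07)]
        if len(s)>9:
            b=cv2.minAreaRect(s[:,:2].astype(np.float32)*1000); print(b); print(cv2.boxPoints(b))
E
```

```text
time: 5.55
eef_pos: [0.4053, -0.1654, 0.1479]
tool_rot: [-3.11, -0.429, 0.004]
contact_force: [0.1, -1.1, -0.3]
opening: 0.0155
grasp_force: 30.0
time: 5.92
eef_pos: [0.4083, -0.1691, 0.1496]
tool_rot: [3.113, 0.421, -0.0]
contact_force: [0.3, 0.7, -0.6]
opening: 0.0155
grasp_force: 30.0
shift [ 0.17  0.04 -0.04] turn -0.1 eef [ 0.4083 -0.1691  0.1496] yaw 15.42 z axis [-0. -0. -1.]
opener_tip 0.6 [329.0, 42.2] [ 0.5006 -0.1437  0.169 ]
opener_tip 0.29 [331.7, 9.1] [ 0.5097 -0.142   0.169 ]
case_slot 0.71 [328.5, 7.0] [ 0.5455 -0.1314  0.051 ]
lid_lip 0.96 [328.6, 7.0] [ 0.5443 -0.1318  0.055 ]
opener 0.62 17034 [0.1678 0.1693 0.1773]
((435.1199645996094, -161.437255859375), (136.66665649414062, 18.116485595703125), 15.604867935180664)
[[ 366.8687 -171.0947]
 [ 371.7421 -188.5434]
 [ 503.3712 -151.7798]
 [ 498.4978 -134.3311]]
case 0.98 7219 [0.0044 0.0408 0.0619]
((544.8394775390625, -131.59735107421875), (3.0738656520843506, 129.1897430419922), 15.572775840759277)
[[ 526.0176  -69.7864]
 [ 560.7003 -194.2336]
 [ 563.6613 -193.4084]
 [ 528.9787  -68.9611]]
```

View pics/w2.png

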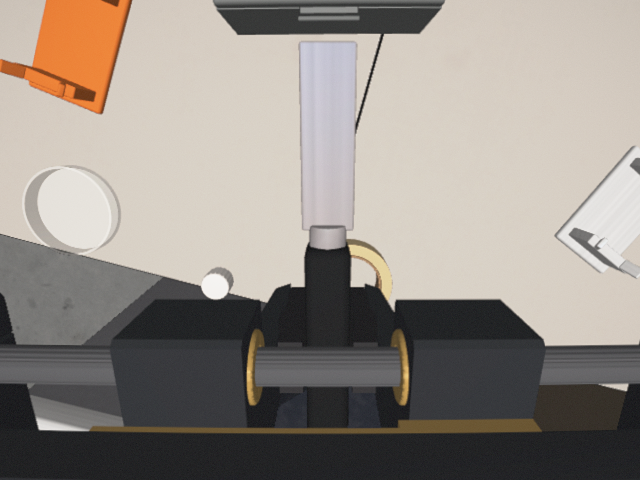

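The wrist view shows the blade tip at (328,42), directly in line with the case front's slot at (328,10). The lateral offset is under 1 mm and the yaws agree, so I'll descend to slot height.

```bash
python3 -m inch '[[0,0,0.1,4,0],[0,0,0.1,8,0],[0,0,0.1,11,0],[0,0,0.1,11.8,0],[0,0,0.1,11.8,0]]'; python3 -m inch '[[0,0,0,0,0],[0,0,0,0,0],[0,0,0,0,0]]'
python3 - <<'E'
from h import *
np.set_printoptions(precision=4,suppress=True)
go([.41,-.169,.0315],15.57)
n="wrist"; c=vision.get_calibration(n); im,d=vision.capture(n); cv2.imwrite("pics/w3.png",im)
for q in ["opener","case"]:
    for r in vision.cut_out(q,n)[:1]:
        P=cloud(r["mask"],d,c)
        if q=="opener":
            x=P@np.array([.963,.268,0]); print("front",np.percentile(x,99.5))
            for a in (np.percentile(x,99.5)-.012,np.percentile(x,99.5)-.05): s=P[abs(x-a)<.008];print(s.mean(0),np.percentile(s[:,2],[5,50,95]))
        else: s=P[(P[:,2]>.056)&(P[:,2]<.07)]; print(np.percentile(P[:,2],[2,50,98])); print(cv2.boxPoints(cv2.minAreaRect(s[:,:2].astype(np.float32)*1000)) if len(s)>9 else None)
for r in vision.spot_point("case_slot",n)[:1]: print(r, at_z(r["uv"],.051,c))
n="side"; im,d=vision.capture(n); cv2.imwrite("pics/s1.png",cv2.resize(im[190:310,240:400],(800,600),interpolation=cv2.INTER_CUBIC))
E
```

```text
time: 6.95
eef_pos: [0.4081, -0.169, 0.0318]
tool_rot: [-3.113, -0.424, 0.001]
contact_force: [-0.4, -0.0, -0.7]
opening: 0.0156
grasp_force: 30.0
time: 7.32
eef_pos: [0.4088, -0.1693, 0.0325]
tool_rot: [3.112, 0.424, 0.002]
contact_force: [0.7, -0.3, -1.2]
opening: 0.0156
grasp_force: 30.0
shift [0.13 0.   0.1 ] turn -0.1 eef [ 0.4088 -0.1693  0.0325] yaw 15.5 z axis [ 0.002 -0.001 -1.   ]
front 0.4437874669739613
[ 0.4894 -0.1467  0.0516] [0.0506 0.0517 0.0528]
[ 0.4524 -0.1567  0.0518] [0.0507 0.0518 0.0536]
```

View pics/w3.png

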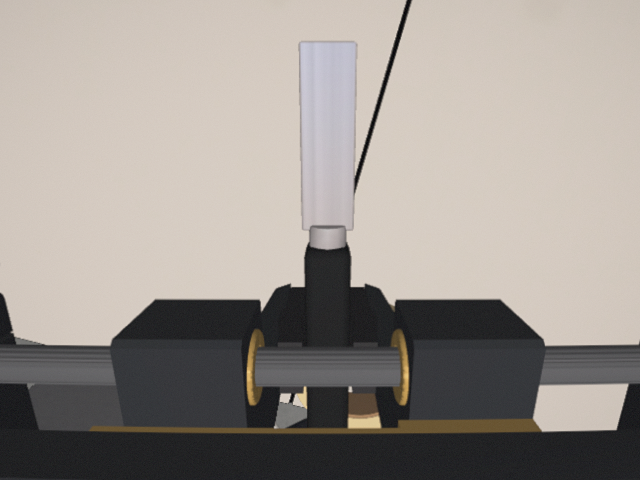

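The blade is level and centred, with its top at z≈0.0517; the case is now out of the wrist view. I'll push in slowly.

```bash
python3 -m inch '[[0,1,0,0,0],[0,2,0,0,0],[0,3,0,0,0],[0,3.6,0,0,0],[0,3.8,0,0,0]]'; python3 -m inch '[[0,0,0,0,0],[0,0.4,0,0,0],[0,0.8,0,0,0],[0,1.2,0,0,0],[0,1.2,0,0,0]]'; python3 -c "
from h import *
go([.4088,-.1693,.0325],15.57)"
```

```text
time: 8.2
eef_pos: [0.4453, -0.1587, 0.0317]
tool_rot: [3.113, 0.425, -0.0]
contact_force: [-0.2, 0.5, -0.4]
opening: 0.0157
grasp_force: 30.0
time: 8.82
eef_pos: [0.4567, -0.1557, 0.0318]
tool_rot: [3.113, 0.424, 0.0]
contact_force: [-0.7, 0.1, -0.4]
opening: 0.0154
grasp_force: 30.0
shift [-4.98  0.03 -0.07] turn -0.1 eef [ 0.4567 -0.1557  0.0318] yaw 15.51 z axis [ 0. -0. -1.]
```

```bash
python3 - <<'E'
from h import *
n="side"; im,d=vision.capture(n); cv2.imwrite("pics/s2.png",cv2.resize(im[190:310,240:400],(800,600),interpolation=cv2.INTER_CUBIC))
E
```

```text
(no output)
```

View pics/s2.png

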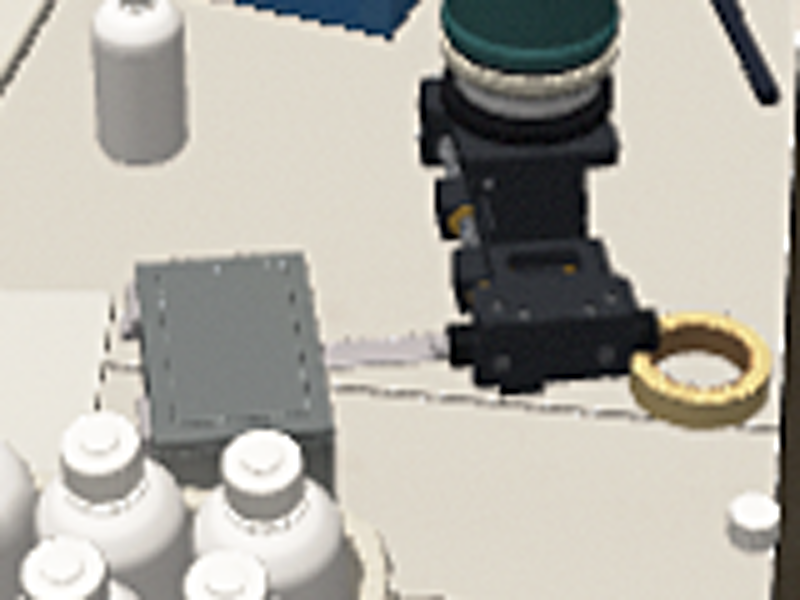

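The side view shows the blade meeting the case's front edge at about (330,350), about 6 mm in, with no contact force. I'll carry on in.

```bash
python3 -m inch '[[0,0.5,0,0,0],[0,1,0,0,0],[0,1.5,0,0,0],[0,2,0,0,0],[0,2,0,0,0]]'; python3 -m inch '[[0,0,0,-0.3,0],[0,0,0,-0.6,0],[0,0,0,-1.0,0],[0,0,0,-1.4,0],[0,0,0,-1.4,0]]'
python3 - <<'E'
from h import *
go([.4088,-.1693,.0325],15.57)
n="side"; im,d=vision.capture(n); cv2.imwrite("pics/s3.png",cv2.resize(im[190:310,240:400],(800,600),interpolation=cv2.INTER_CUBIC))
E
```

```text
time: 9.5
eef_pos: [0.4761, -0.1503, 0.0318]
tool_rot: [3.113, 0.424, 0.0]
contact_force: [-0.5, -0.0, -1.1]
opening: 0.0158
grasp_force: 30.0
time: 10.12
eef_pos: [0.4757, -0.1504, 0.0461]
tool_rot: [3.113, 0.424, 0.001]
contact_force: [0.1, 0.3, -1.3]
opening: 0.0159
grasp_force: 30.0
shift [-6.95  0.03  1.36] turn -0.1 eef [ 0.4757 -0.1504  0.0461] yaw 15.5 z axis [ 0. -0. -1.]
```

View pics/s3.png

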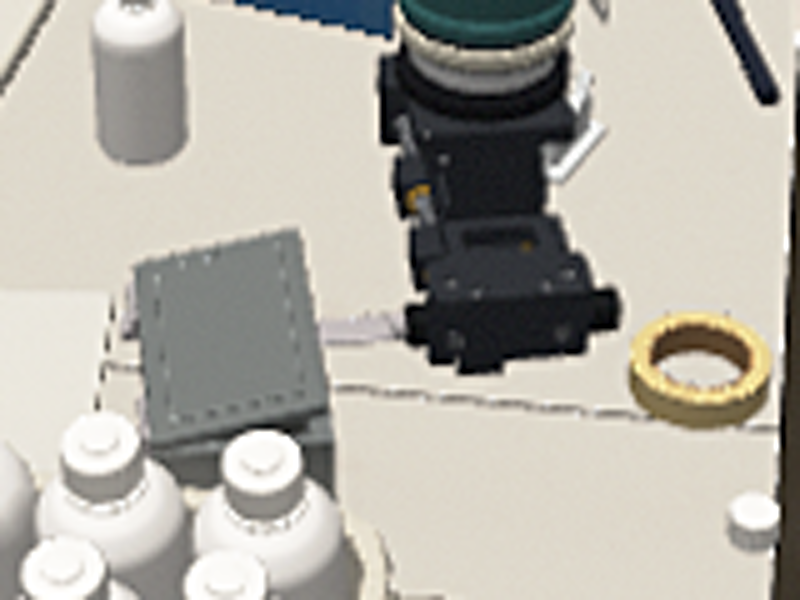

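The lid is ajar at about 0.2 rad with the blade under it, so I'll swing it up along an arc.

```bash
python3 -m inch '[[0,0.2,0,-0.7,0],[0,0.6,0,-1.5,0],[0,1.3,0,-2.4,0],[0,2,0,-3.2,0],[0,2.7,0,-3.7,0]]'; python3 -m inch '[[0,0.7,0,-0.3,0],[0,1.4,0,-0.6,0],[0,2.1,0,-0.7,0],[0,2.8,0,-0.7,0],[0,3.4,0,-0.7,0]]'; python3 -m inch '[[0,0.4,0,0.2,0],[0,0.8,0,0.2,0],[0,0.9,0,0.2,0],[0,0.9,0,0.2,0]]'
python3 - <<'E'
from h import *
go([.4757,-.1504,.0461],15.57)
n="side"; im,d=vision.capture(n); cv2.imwrite("pics/s4.png",cv2.resize(im[190:310,240:400],(800,600),interpolation=cv2.INTER_CUBIC))
E
```

```text
time: 10.8
eef_pos: [0.5026, -0.1429, 0.0836]
tool_rot: [3.113, 0.424, 0.002]
contact_force: [-1.7, 0.0, -1.6]
opening: 0.0157
grasp_force: 30.0
time: 11.42
eef_pos: [0.5347, -0.1339, 0.0896]
tool_rot: [-3.113, -0.424, 0.0]
contact_force: [-1.7, 0.7, -0.9]
opening: 0.0154
grasp_force: 30.0
time: 11.92
eef_pos: [0.5433, -0.1317, 0.0878]
tool_rot: [3.113, 0.423, 0.001]
contact_force: [-0.2, 0.1, -0.4]
opening: 0.0155
grasp_force: 30.0
shift [-7.01 -0.    4.16] turn -0.1 eef [ 0.5433 -0.1317  0.0878] yaw 15.49 z axis [ 0. -0. -1.]
```

View pics/s4.png

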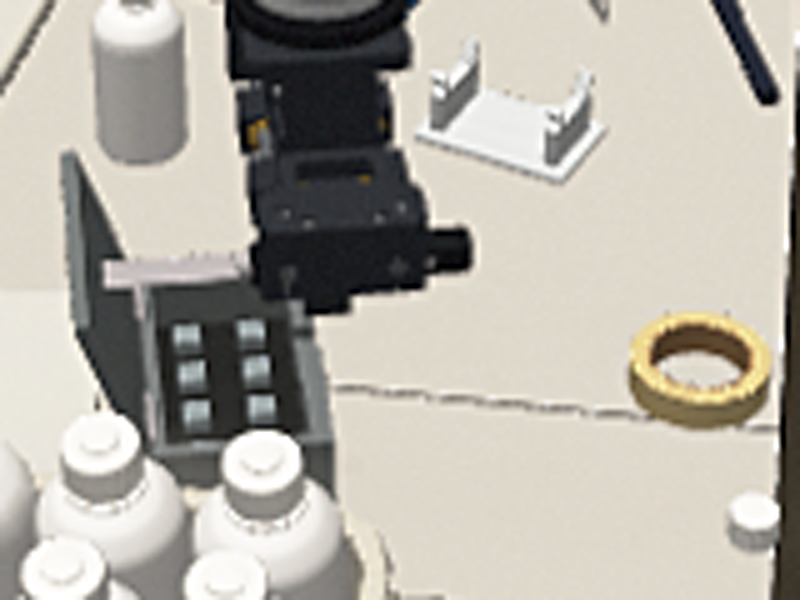

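The lid stands open past upright (side view, lid from (70,150) to (85,330)). I'll withdraw and head to the rest.

```bash
python3 -m inch '[[0,-2,0,-0.2,0],[0,-5,0,-1,0],[0,-8,0,-3,0],[0,-11,0,-5,0],[0,-13,0,-6.5,0]]'; python3 -c "
from h import *
go([.4958,-.3962,.15],-20.8)"
```

```text
time: 12.6
eef_pos: [0.4154, -0.1667, 0.1533]
tool_rot: [3.113, 0.423, -0.0]
contact_force: [0.4, -0.3, -0.6]
opening: 0.0155
grasp_force: 30.0
shift [ 1.63 24.27  0.34] turn 36.3 eef [ 0.4154 -0.1667  0.1533] yaw 15.46 z axis [-0. -0. -1.]
```

```bash
python3 -m inch '[[0,0,3,0.1,8],[0,0.3,8,0.2,17],[0,0.8,14,0.3,26],[0,1.3,20,0.3,33],[0,1.6,24.2,0.3,36.3]]'; python3 -m inch '[[0,0,0,0,0],[0,0,0,0,0],[0,0,0,0,0],[0,0,0,0,0]]'
python3 - <<'E'
from h import *
np.set_printoptions(precision=4,suppress=True)
go([.4958,-.3962,.15],-20.8)
n="wrist"; c=vision.get_calibration(n); im,d=vision.capture(n); cv2.imwrite("pics/w5.png",im)
for r in vision.cut_out("opener",n)[:1]:
    P=cloud(r["mask"],d,c); u=np.array([np.cos(np.radians(-20.8)),np.sin(np.radians(-20.8)),0]); x=P@u
    m=x.max()
    for a in (m-.015,m-.05,m-.075): s=P[abs(x-a)<.006];print(s.mean(0),np.percentile(s[:,2],[5,50,95]))
    print("rect",cv2.minAreaRect(P[P[:,2]>.13][:,:2].astype(np.float32)*1000))
for r in vision.cut_out("rest",n)[:2]:
    P=cloud(r["mask"],d,c); s=P[(P[:,2]<.012)]; print(r["conf"],r["bbox"],len(s),cv2.minAreaRect(s[:,:2].astype(np.float32)*1000) if len(s)>9 else 0)
n="scene"; im,d=vision.capture(n);c=vision.get_calibration(n); cv2.imwrite("pics/sc5.png",im)
for r in vision.spot_point("rest",n)[:3]: print(r,at_z(r["uv"],0,c))
for r in vision.cut_out("rest",n)[:2]:
    P=cloud(r["mask"],d,c); s=P[(P[:,2]<.012)&(P[:,2]>.004)]; print(r["conf"],len(s)); 
    if len(s)>9:
        b=cv2.minAreaRect(s[:,:2].astype(np.float32)*1000);print(b,s.mean(0))
E
```

```text
time: 13.22
eef_pos: [0.4971, -0.3977, 0.1499]
tool_rot: [3.088, -0.573, 0.0]
contact_force: [1.1, -0.7, -0.2]
opening: 0.0156
grasp_force: 30.0
time: 13.72
eef_pos: [0.4975, -0.3942, 0.1499]
tool_rot: [-3.09, 0.565, 0.0]
contact_force: [0.4, 0.2, -1.0]
opening: 0.0158
grasp_force: 30.0
shift [-0.09  0.25 -0.01] turn 0.1 eef [ 0.4975 -0.3942  0.1499] yaw -20.74 z axis [-0.  0. -1.]
[ 0.6189 -0.4176 -0.0002] [-0.0014  0.0001  0.0006]
[ 0.5783 -0.4253  0.1678] [0.1678 0.169  0.17  ]
[ 0.5549 -0.4166  0.1677] [0.1679 0.169  0.1701]
rect ((523.261474609375, -404.16070556640625), (18.483470916748047, 137.27491760253906), 68.77345275878906)
0.59 [330.9, 238.4, 71.1, 100.1] 1957 ((486.930908203125, -392.84912109375), (57.946983337402344, 80.51394653320312), 69.9560317993164)
{'uv': [384.7, 309.9], 'conf': 0.9} [ 0.4715 -0.3897 -0.    ]
{'uv': [235.8, 239.1], 'conf': 0.56} [0.4879 0.0483 0.    ]
0.8 412
((481.48321533203125, -389.489013671875), (57.108924865722656, 88.78971099853516), 71.35556030273438) [ 0.4807 -0.3923  0.0062]
0.68 281
((493.2950439453125, 38.975677490234375), (57.69393539428711, 86.37479400634766), 82.01616668701172) [0.4938 0.0365 0.0063]
```

View pics/w5.png

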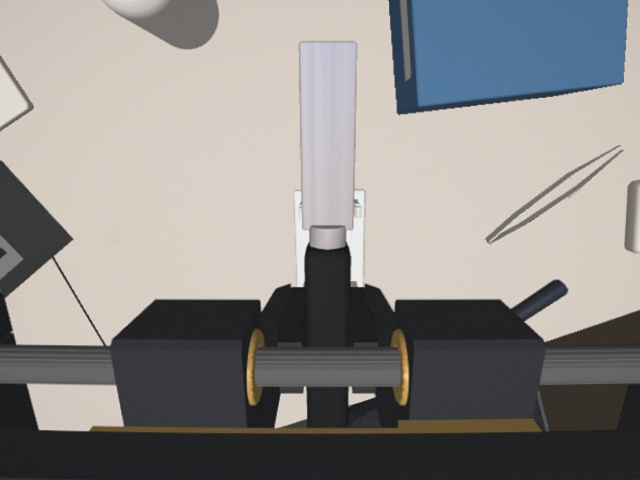

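The wrist view shows the opener above the rest (rest's far edge at row 190, centred near column 330) and in line with it. I'll lower it in two stages.

```bash
python3 -m inch '[[0,0,0.1,3,0],[0,0,0.2,6,0],[0,0,0.2,9,0],[0,0,0.2,10,0],[0,0,0.2,10,0]]'; python3 -m inch '[[0,0,0,0,0],[0,0,0,0,0],[0,0,0,0,0],[0,0,0,0,0]]'; python3 -c "
from h import *
go([.4958,-.3962,.0205],-20.8)"
```

```text
time: 14.65
eef_pos: [0.4968, -0.3969, 0.0492]
tool_rot: [-3.089, 0.567, 0.002]
contact_force: [-1.0, 0.2, -0.1]
opening: 0.0156
grasp_force: 30.0
time: 15.15
eef_pos: [0.4973, -0.3973, 0.0502]
tool_rot: [3.09, -0.567, 0.001]
contact_force: [0.5, -0.1, 0.2]
opening: 0.0154
grasp_force: 30.0
shift [-0.18 -0.05  2.97] turn 0.0 eef [ 0.4973 -0.3973  0.0502] yaw -20.8 z axis [ 0.001 -0.    -1.   ]
```

```bash
python3 -m inch '[[0,0,0,1,0],[0,-0.1,0,2,0],[0,-0.1,0,2.5,0],[0,-0.1,0,2.8,0],[0,-0.1,0,2.95,0]]'; python3 -m inch '[[0,0,0,0,0],[0,0,0,0,0],[0,0,0,0,0]]';  python3 -c "
from h import *
go([.4958,-.3962,.0205],-20.8)"
```

```text
time: 15.78
eef_pos: [0.496, -0.3967, 0.0201]
tool_rot: [-3.09, 0.567, 0.001]
contact_force: [-2.2, 2.1, 5.4]
opening: 0.0154
grasp_force: 30.0
time: 16.15
eef_pos: [0.4963, -0.397, 0.0204]
tool_rot: [3.09, -0.567, 0.001]
contact_force: [0.5, 0.4, -0.4]
opening: 0.0157
grasp_force: 30.0
shift [-0.08 -0.05 -0.01] turn -0.0 eef [ 0.4963 -0.397   0.0204] yaw -20.8 z axis [ 0. -0. -1.]
```

It is seated, so I'll release, rise and check.

```bash
python3 -m inch '[[0.15,0,0,0,0],[0.3,0,0,0,0],[0.5,0,0,0,0],[0.5,0,0,0,0]]'; python3 -m inch '[[0.5,0,0,-2,0],[0.5,0,0,-5,0],[0.5,0,0,-10,0],[0.5,0,0,-15,0],[0.5,-2.2,0,-18,0]]'; python3 -m inch '[[0.5,0,0,0,0],[0.5,0,0,0,0],[0.5,0,0,0,0],[0.5,0,0,0,0]]'
python3 - <<'E'
from h import *
np.set_printoptions(precision=4,suppress=True)
n="wrist"; c=vision.get_calibration(n); im,d=vision.capture(n)
for q in ["opener","opener_tip","rest"]:
    for r in vision.spot_point(q,n)[:1]: print(q,r["conf"],r["uv"],at_z(r["uv"],{"rest":.0}.get(q,.039),c))
for r in vision.cut_out("opener",n)[:1]:
    P=cloud(r["mask"],d,c); s=P[P[:,2]>.043]; print(np.percentile(P[:,2],[2,50,98]),cv2.minAreaRect(s[:,:2].astype(np.float32)*1000))
im2,_=vision.capture("side")
a=np.vstack([cv2.resize(im[40:300,200:480],(430,400)),cv2.resize(im2[190:310,240:400],(430,200*1))]); cv2.imwrite("pics/f.png",a)
E
```

```text
time: 16.65
eef_pos: [0.4963, -0.3969, 0.0203]
tool_rot: [3.09, -0.567, 0.0]
contact_force: [-0.1, 0.3, -0.3]
opening: 0.0429
grasp_force: 0.0
time: 17.27
eef_pos: [0.4776, -0.3904, 0.2057]
tool_rot: [3.087, -0.566, 0.01]
contact_force: [1.0, 0.3, 1.0]
opening: 0.0438
grasp_force: 0.0
time: 17.77
eef_pos: [0.4753, -0.3885, 0.1985]
tool_rot: [-3.089, 0.567, 0.004]
contact_force: [0.7, 0.2, 0.2]
opening: 0.0444
grasp_force: 0.0
opener 0.8 [330.2, 214.2] [ 0.4813 -0.3937  0.039 ]
opener_tip 0.56 [329.4, 69.1] [ 0.5855 -0.4322  0.039 ]
rest 0.91 [327.8, 207.4] [ 0.4809 -0.3914  0.    ]
[0.0006 0.0449 0.0485] ((481.80621337890625, -392.1136474609375), (15.884553909301758, 106.81065368652344), 69.44232940673828)
```

View pics/f.png

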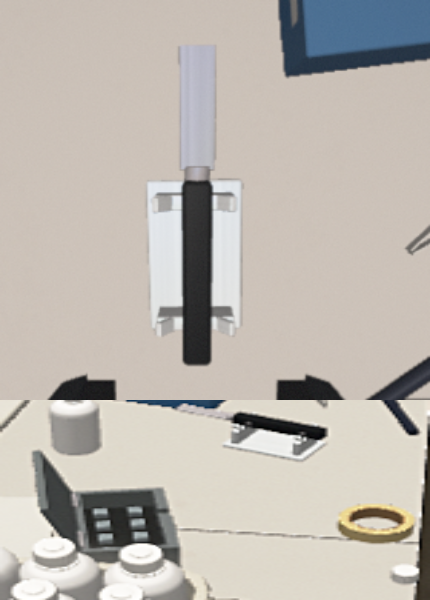

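The opener lies in the rest between the horns (handle top at z≈0.048), and the lid stands open past upright. I'll hand in.

```bash
python3 -c "
from cell import robot
print(robot.job_done())"
```

```text
the job is handed in; nothing more can be done
None
```

The job is handed in at about 18 s of the 54 s allowed: in the last pictures the lid stands open past upright and the opener lies released in its rest, but the hand-in returned no verdict.

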